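# Find the concealed access cover in a stone-covered service channel and push it open

## Task

One of the four identical stone covers on this floor service channel is the concealed access cover over the pipe valve: it tips on a hidden cross pin, while the other three are bedded solid. Press on the covers close to their front edges (the edges nearest the robot), one after another, until you find the one that rocks; tip it so that its back edge rises, then push that raised edge up and over until the cover stands open, upright or a little past it. Leave the white bottle, the turned stone neck and the stone ring where they stand.

Things in the scene. Friction and masses are not known exactly. Their poses are not given: they have to be found in the camera images.
- duct: the channel, fixed: a steel trough 125 mm (its x) by 400 mm (its y), rim 65 mm high, four identical cream stone covers side by side in it, 95 mm from centre to centre, tops at 66 mm; flat screw ears at its foot, pipe stubs 27 mm long out of both ends. Origin at the centre of its underside; x to the back (away from the robot at yaw 0), y along the trough to the left, z up
- place_1 (a point): centre of the top of the cover at the left end of the channel (largest y); axes as the channel's. Each cover is 104 mm along x and 92 mm along y, with gaps of 2 to 3 mm round it: its front edge lies at x = -52 mm, its back edge at x = +52 mm from this point. Any of the four may be the access cover; the other three give at most 1.5 mm, straight down, on rubber
- place_2 (a point): the same for the second cover from the left. If it is the access cover, it turns about a pin parallel to y, 45 mm behind its front edge (x = -7 mm) and 14 mm below its top. Pressed in front of the pin (best 14 to 20 mm from the front edge, about 3 to 8 N) its front sinks into the hollow trough and its back rises; pressed behind the pin it does not move
- place_3 (a point): the same for the third cover from the left. The stones are 9.5 mm thick, on 2.5 mm trays. Lowering a fingertip 17 mm at 16 mm from the access cover's front edge tips it about 0.9 rad, with its back edge about 35 to 40 mm above the rim. Then push that edge from behind, going up with it in an arc about the pin: a level push at a low angle jams. Open, it stands 59 mm above its pin
- place_4 (a point): the same for the cover at the right end
- hatch (a joint): angle of the access cover, whichever place it is in: 0 shut flush, growing as its front sinks and its back rises, 1.57 upright, stop at 1.75 rad (then leaning a little to the front). Its pin is stiff: it turns with about 0.1 N m and stays at whatever angle it is left
- bottle: white squeeze bottle with a nozzle, 37 mm across, 116 mm high, light, standing off the left end of the channel; origin at the centre of its foot
- neck: turned beige stone part, 60 mm across, 113 mm high, standing off the right end of the channel; origin at the centre of its foot
- ring: turned stone ring, 60 mm across, 22 mm high, lying in front of the left half of the channel; origin at the centre of its underside

How it is judged:
By the outcome, as a careful person would: the job done as asked, in the order asked, and still so for the second after the job is handed in, with the robot touching nothing.
It also fails if it takes over 48 s, if anything falls off the work surface, if the arm or the gripper's body presses on something with over 40 N, if the wrist force passes 120 N, or if a joint passes its speed limit or range.

## Robot

A 6-joint arm with a two-finger parallel gripper is mounted at the origin on the work surface; the furniture and walls round the work are solid. World frame = base frame: x ahead of the robot, y to its left, z up, the work surface at z = 0. Lengths are in mm, angles in rad, forces in N, time in s.
With the tool pointing down it reaches from about 250 to 800 mm from the base axis. Payload 3.9 kg.
Tool frame: the origin (TCP) lies on the front face of the gripper's body, between the roots of the fingers; the fingertips stand 73 mm ahead of it and the grasp point (between the pads) lies 54 mm ahead of it; z points along the fingers, y is the line along which they close (so a half turn about z gives the same grasp; the last joint's range is limited). The gripper opens to 85 mm and grips with 20 to 120 N. Pads are 22 mm wide; open, the fingers measure 114 mm over their backs; the gripper's body (76 mm by 85 mm) begins 54 mm behind the grasp point. The pads swing forward as they close: fully open they stand 13 mm farther back than shut.
Start: joints at [1.224, 0.26, -0.138, 1.173, 0, 1.571], TCP at [178.437, 493.736, 303.904] pointing down, gripper open.
Joint ranges: [-2.78, 2.78], [-0.83, 1.72], [-1.28, 1.37], [-1.9, 2.12], [-1.57, 1.48], [-3.14, 3.14]. Speed limits (rad/s): [2.57, 2.57, 3.14, 3.14, 3.14, 3.14].

## Interface

Orientations are given as a rotation vector (axis times angle).
In Python, from plant import status, snapshot, get_calibration, ctrl, search_frame, silhouettes, landmark_of gives the robot as it stands.
- The arm moves only by the shell command python3 -m handwheel 'ROWS'. ROWS is JSON, a list of rows, each a list of 5 numbers: the finger opening in mm, from 0 to 85.4, then the shift along the tool's x, y, z in units of 30 mm (1.0 is 30 mm), then the turn about the tool's z in units of 6 degrees (1.0 is 6 degrees). In form: [[fingers, dx, dy, dz, turn], ...]. A call has 1 to 10 rows; each row is the pose to reach, as a shift and turn from the pose commanded when the call began, along the tool's axes at that moment; what a row does not reach only later rows make up. A row lasts 1/12 s, in which the tool goes at most 41.7 mm and 7.16 degrees, less where a joint would pass 70% of its speed; a pose out of reach is approached as far as the arm can. A call with a gripper value outside its range is refused whole. The fingers move at their own pace and stop on an object; the grip force is fixed at half the most. Time passes only in rows, so rows that repeat a pose let the fingers close. It gives the time, the measured TCP pose, the force, the opening and the grip force at its end, in the units of the state.
- status.observe(): the state, without advancing time (a new reading comes with each control period).
- snapshot(name): name is "scene" or "side" or "wrist"; returns (picture, depth): 420x560x3 uint8, red, green, blue; 420x560 float32, mm along the optical axis (not along the pixel's ray), 0 where there is no reading.
- get_calibration(name): a dict with "fx", "fy", "cx", "cy" (pixels), "distortion" ([k1, k2, p1, p2, k3] as OpenCV has them; the pictures are not rectified), "pose" (4x4, takes a point from camera to world coordinates); the wrist camera has in their place "mount" (4x4, takes a point from camera to tool coordinates, whose origin is the TCP and whose axes are the flange's). Camera axes: x right, y down, z forward; pixel columns grow to the right and rows downward; lengths in mm; the calibration is good to about 2 mm. A picture is of the moment at which its call begins: read the wrist's pose just before it. get_calibration takes no time and is no camera call.
- ctrl.finish_job(): hands the job in; it is judged then, once.
Trained networks look in the newest picture that a camera, given by its name, has taken for a name from the list of things; names that differ only in an ending like _2 or _b are one class to them, and where a whole thing is asked for, a point or a joint stands for the part that bears it (a point fixed in the world has none). Each returns a list of dicts, best first, with "confidence" (0 to 1); they miss things now and then, are a little off and sometimes report something else, mostly with a low value. They report only what shows in the picture. A call takes as long as a camera call.
- search_frame(query, camera): "xyz" ([x, y, z] in mm, in the coordinates of the camera as it stood for that picture, good to about 4 mm: the middle of the surface that is visible of it).
- silhouettes(query, camera): "pixels" (420x560 bool, what is visible of it).
- landmark_of(query, camera): "xyz" ([x, y, z] in mm, in the coordinates of the camera as it stood for that picture, good to about 4 mm: a listed point, or the origin of a listed thing).
The state is a dict: "time_s": time; "joint_pos": joint angles; "qvel": joint speeds; "effort": joint torques, N m; "position": TCP position; "tool_rot": TCP orientation; "wrist_force": force on the tool from outside, world axes, zero at the start; "moment": the same for the moment, N m; "width": opening from 0.0 (shut) to 1.0 (fully open); "grasp_force": force on a finger pad.
Only numpy, scipy, OpenCV 4.12 (cv2) and the standard library are available. Lean on these libraries where they do the work, as an engineer would, in place of code of your own. Each camera call takes 0.05 s, during which the arm holds its last target. There are 200 camera calls.

## Working session

There is one attempt and no reset: what is moved stays moved. The work goes in short steps, Python scripts to look and compute and a shell command to move; the robot and the scene stay as the last step left them, time stands still between calls to the robot, and variables do not carry over. Pictures are saved under pics/ and viewed, at most 10 in all, crops included, and the job is handed in when it is done.

```bash
mkdir -p pics; ls
cat > h.py <<'E'
import numpy as np, cv2
from scipy.spatial.transform import Rotation as R
from plant import status, snapshot, get_calibration, ctrl, search_frame, silhouettes, landmark_of
def pose(cam):
    c=get_calibration(cam)
    if 'pose' in c: return np.array(c['pose'])
    s=status.observe(); T=np.eye(4); T[:3,:3]=R.from_rotvec(s['tool_rot']).as_matrix(); T[:3,3]=s['position']
    return T@np.array(c['mount'])
def w(P,x): return (P@np.r_[x,1])[:3].round(1)
E
python3 - <<'E'
from h import *
s=status.observe(); print(s); print(R.from_rotvec(s['tool_rot']).as_matrix().round(3))
ims=[]
for cam in ['scene','side']:
    P=pose(cam); im,d=snapshot(cam); ims.append(im)
    for q in ['duct','place_1','place_2','place_3','place_4','bottle','neck','ring']:
        print(cam,q,[(w(P,r['xyz']),round(r['confidence'],2)) for r in landmark_of(q,cam)[:4]])
cv2.imwrite('pics/a.png',cv2.resize(np.vstack(ims)[:,:,::-1],None,fx=.7,fy=.7))
E
```

```text
pics
{'time_s': 0.0, 'joint_pos': array([ 1.22396688e+00,  2.60653618e-01, -1.39401415e-01,  1.17267926e+00,
        7.88775897e-06,  1.57080497e+00]), 'qvel': array([-0.00103019,  0.00122186,  0.00010568, -0.00031579, -0.00125589,
        0.00017383]), 'effort': array([-1.07638338e-03, -4.05679357e+01,  2.53924692e+01,  1.87318580e-02,
       -1.22372962e-04, -9.86593079e-06]), 'position': array([178.26865813, 493.22410942, 303.0684575 ]), 'tool_rot': array([-5.42026032e-01, -3.09413211e+00,  2.99603577e-03]), 'wrist_force': array([ 0.85838241,  0.25906631, -0.20647405]), 'moment': array([-0.00284981,  0.02281108,  0.02295121]), 'grasp_force': 0.0, 'width': 1.0040832493900163}
[[-0.94   0.34  -0.001]
 [ 0.34   0.94  -0.002]
 [ 0.    -0.002 -1.   ]]
scene duct [(array([502.6,   4.2,  -1.4]), 0.75)]
scene place_1 [(array([495.6, 151.7,  68.6]), 0.94)]
scene place_2 [(array([495.6, 151.7,  68.6]), 0.94)]
scene place_3 [(array([495.6, 151.7,  68.6]), 0.94)]
scene place_4 [(array([495.6, 151.7,  68.6]), 0.94)]
scene bottle [(array([510. , 281.9,   1.4]), 0.51)]
scene neck [(array([ 504.5, -289.3,   -1.9]), 0.87)]
scene ring [(array([346.4, 126.7,   0.5]), 0.51)]
side duct [(array([508.7,   1.1,   1.4]), 0.71)]
side place_1 [(array([499.1, 143.3,  62.7]), 0.76)]
side place_2 [(array([499.1, 143.3,  62.7]), 0.76)]
side place_3 [(array([499.1, 143.3,  62.7]), 0.76)]
side place_4 [(array([499.1, 143.3,  62.7]), 0.76)]
side bottle [(array([507.9, 278.2,  -1.1]), 0.61)]
side neck [(array([ 502.4, -289.1,    3.2]), 0.62)]
side ring [(array([347.5, 129.2,  -2.4]), 0.76)]
```

View pics/a.png

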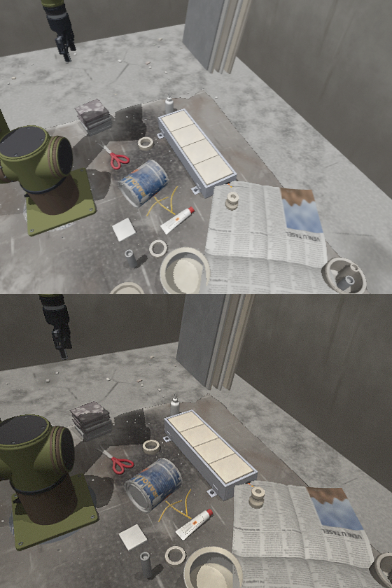

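The scene shows the channel upright in the image centre, around (195,145) in the upper view. It has four pale covers, the bottle at its far end (169,101), the neck at (232,200) and the ring at (145,143). I'll fit the channel's yaw from depth.

Run:
```python
from h import *
for cam in ['scene','side']:
    P=pose(cam); c=get_calibration(cam); im,d=snapshot(cam)
    v,u=np.nonzero(d>0); K=np.array([[c['fx'],0,c['cx']],[0,c['fy'],c['cy']],[0,0,1]])
    n=cv2.undistortPoints(np.c_[u,v].astype(float)[:,None],K,np.array(c['distortion']))[:,0]
    X=(np.c_[n,np.ones(len(n))]*d[v,u][:,None])@P[:3,:3].T+P[:3,3]
    g=(abs(X[:,0]-505)<110)&(abs(X[:,1])<230)&(X[:,2]>56)&(X[:,2]<76)
    r=cv2.minAreaRect(X[g][:,:2].astype(np.float32)); print(cam,r,np.median(X[g][:,2]))
    C=X[g][:,:2]; m=C.mean(0); U=np.linalg.svd(C-m,full_matrices=False)[2][0]; print(m,np.arctan2(-U[0],U[1]))
    g=(X[:,0]>200)&(X[:,0]<900)&(abs(X[:,1])<400)&(X[:,2]>90)
    H,_,_=np.histogram2d(X[g][:,0],X[g][:,1],bins=[range(200,901,50),range(-400,401,50)]); print(H.astype(int))
```

```text
scene ((504.0007019042969, 4.7691650390625), (126.8560562133789, 403.5078125), 3.946075677871704) 64.39105537995965
[502.82186179 -20.29265054] -3.075072030033319
[[117   0   0   0  12 323 161   0   0   0   0   0   0  49  94  44]
 [229   0   0   0   0 391 295  10   0   0   0   0   0   0   0   0]
 [211   0   0   0   0 173 305  30   0   0   0   0   0   0   0   0]
 [  0   0   0   0   0   0   0   0   0   0   0   0   0   0   0   0]
 [  0   0   0   0   0   0   0   0   0   0   0   0   0   0   0   0]
 [  0  27 100   0   0   0   0   0   0   0   0   0   0   0   0   0]
 [  0  22 104   0   0   0   0   0   0   0   0   0   0  14   0   0]
 [  0   0   0   0   0   0   0   0   0   0   0   0   0   0   0   0]
 [  0   0   0   0   0   0   0   0   0   0   0   0   0   0   0   0]
 [  0   0   0   0   0   0   0   0   0   0   0   0   0   0   0   0]
 [  0   0   0   0   0   0   0   0   0   0   0   0   0   0   0   0]
 [  0   0   0   0   0   0   0   0   0   0   0   0   0   0   0   0]
 [  0   0   0   0   0   0   0   0   0   0   0   0   0   0   0   0]
 [  0   0   0   0   0   0   0   0   0   0   0   0   0   0   0   0]
[... 413 characters left out ...]
   0   0   0   0   0   0   0]
 [  0   0   0   0   0   0   0   0   0   0   0   0   0   0   0   0]
 [  0  68 119   0   0   0   0   0   0   0   0   0   0   0   0   0]
 [  0  36 104   0   0   0   0   0   0   0   0   0   0  18   0   0]
 [  0   0   0   0   0   0   0   0   0   0   0   0   0   0   0   0]
 [  0   0   0   0   0   0   0   0   0   0   0   0   0   0   0   0]
 [  0   0   0   0   0   0   0   0   0   0   0   0   0   0   0   0]
 [  0   0   0   0   0   0   0   0   0   0   0   0   0   0   0   0]
 [  0   0   0   0   0   0   0   0   0   0   0   0   0   0   0   0]
 [  0   0   0   0   0   0   0   0   0   0   0   0   0   0   0   0]
 [  0   0   0   0   0   0   0   0   0   0   0   0   0   0   0   0]]
```

```bash
cat >> h.py <<'E'
YAW=.0665; O=np.array([504.7,4.3])
def d2w(x,y): c,s=np.cos(YAW),np.sin(YAW); return O+[c*x-s*y,s*x+c*y]
def w2d(p): c,s=np.cos(YAW),np.sin(YAW); q=p[:2]-O; return np.array([c*q[0]+s*q[1],-s*q[0]+c*q[1]])
def show():
    s=status.observe(); M=R.from_rotvec(s['tool_rot']).as_matrix()
    print('t %.2f'%s['time_s'],'duct xy',w2d(s['position']).round(1),'tip z %.1f'%(s['position'][2]-73),'F',s['wrist_force'].round(1),'xaxis yaw',np.degrees(np.arctan2(M[1,0],M[0,0])-YAW).round(2))
def to(x,y,ztip):
    s=status.observe(); M=R.from_rotvec(s['tool_rot']).as_matrix()
    t=np.r_[d2w(x,y),ztip+73]; print('rows units',(M.T@(t-s['position'])/30).round(3))
E
python3 -c "
from h import *
show(); to(-36,142.5,150)"
```

```text
t 1.00 duct xy [-293.  510.] tip z 230.9 F [-0.2 -0.3 -1. ] xaxis yaw 156.32
rows units [-12.767  -7.779   2.697]
```

```bash
python3 -m handwheel '[[0,-12.77,-7.78,2.7,-3.95],[0,-12.77,-7.78,2.7,-3.95],[0,-12.77,-7.78,2.7,-3.95],[0,-12.77,-7.78,2.7,-3.95],[0,-12.77,-7.78,2.7,-3.95],[0,-12.77,-7.78,2.7,-3.95],[0,-12.77,-7.78,2.7,-3.95],[0,-12.77,-7.78,2.7,-3.95],[0,-12.77,-7.78,2.7,-3.95],[0,-12.77,-7.78,2.7,-3.95]]'; python3 -c "
from h import *
show(); to(-36,142.5,100)"
```

```text
time_s: 1.83
position: [430.2, 179.9, 231.6]
tool_rot: [-0.105, 3.139, 0.001]
wrist_force: [-0.0, 0.7, -0.3]
width: 0.001
grasp_force: 0.0
t 1.83 duct xy [-62.7 180.2] tip z 158.6 F [-0.   0.7 -0.3] xaxis yaw -179.98
rows units [-0.888 -1.258  1.954]
```

```bash
python3 -m handwheel '[[0,-0.89,-1.26,1.95,0],[0,-0.89,-1.26,1.95,0],[0,-0.89,-1.26,1.95,0],[0,-0.89,-1.26,1.95,0],[0,-0.89,-1.26,1.95,0],[0,-0.89,-1.26,1.95,0]]'
python3 - <<'E'
from h import *
show(); to(-36,142.5,70)
P=pose('wrist'); im,d=snapshot('wrist')
cv2.imwrite('pics/b.png',im[:,:,::-1])
for q in ['place_1']: print([(w2d(w(P,r['xyz'])),w(P,r['xyz'])[2],round(r['confidence'],2)) for r in landmark_of(q,'wrist')])
E
```

```text
time_s: 2.33
position: [458.6, 146.8, 174.4]
tool_rot: [-0.107, 3.138, 0.001]
wrist_force: [-0.4, 0.3, 0.3]
width: 0.001
grasp_force: 0.0
t 2.33 duct xy [-36.5 145.3] tip z 101.4 F [-0.4  0.3  0.3] xaxis yaw -179.91
rows units [-0.015 -0.093  1.045]
[]
```

View pics/b.png

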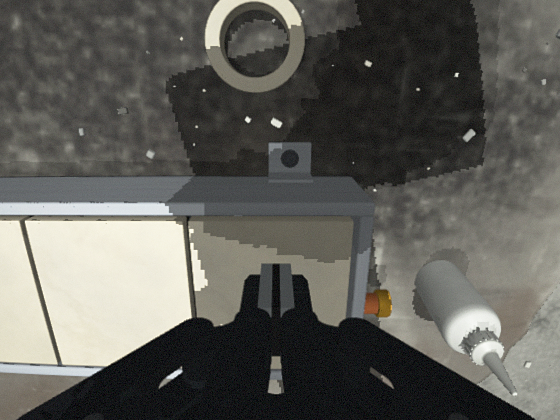

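The wrist view has the robot side at the top. Cover 1's front edge is at row ~217 and its side gaps are at columns ~187 and ~354. The ring is at (255,40), the bottle at right. Next I project these edges onto z=66.

Run:
```python
from h import *
P=pose('wrist'); c=get_calibration('wrist'); K=np.array([[c['fx'],0,c['cx']],[0,c['fy'],c['cy']],[0,0,1]])
px=np.array([[230,217],[340,217],[188,240],[354,240],[24,225],[290,268]],float)
n=cv2.undistortPoints(px[:,None],K,np.array(c['distortion']))[:,0]
for p,q in zip(px,n):
    r=P[:3,:3]@np.r_[q,1]; X=P[:3,3]+r*(66-P[2,3])/r[2]; print(p,w2d(X).round(1))
show()
```

```text
[230. 217.] [-55.2 120. ]
[340. 217.] [-55.2 180.5]
[188. 240.] [-41.4  95.7]
[354. 240.] [-41.4 189.3]
[ 24. 225.] [-50.1   1.1]
[290. 268.] [-23.8 153.4]
t 2.43 duct xy [-36.5 145.4] tip z 101.5 F [-0.8  0.4  0.1] xaxis yaw -179.88
```

```bash
python3 -m handwheel '[[0,0,-0.09,1.0,0],[0,0,-0.09,1.1,0],[0,0,-0.09,1.17,0],[0,0,-0.09,1.2,0],[0,0,-0.09,1.23,0],[0,0,-0.09,1.23,0]]'; python3 -c "
from h import *
show()"
```

```text
time_s: 2.93
position: [457.2, 143.3, 137.4]
tool_rot: [0.106, -3.138, -0.0]
wrist_force: [-5.0, -0.9, 7.4]
width: -0.001
grasp_force: 3.6
t 2.93 duct xy [-38.1 141.8] tip z 64.4 F [-5.  -0.9  7.4] xaxis yaw -179.94
```

Contact at tip z ≈ 65 to 66 with 7 N. I'll go down 2 mm more to separate solid from rocking.

```bash
python3 -m handwheel '[[0,0,0,0.04,0],[0,0,0,0.08,0],[0,0,0,0.08,0]]'; python3 -c "
from h import *
show()"
```

```text
time_s: 3.18
position: [457.2, 143.3, 137.0]
tool_rot: [0.106, -3.139, -0.001]
wrist_force: [-10.6, -2.1, 23.6]
width: -0.0
grasp_force: 11.8
t 3.18 duct xy [-38.1 141.8] tip z 64.0 F [-10.6  -2.1  23.6] xaxis yaw -179.95
```

Cover 1 is solid (24 N with no sinking). Lift and move to cover 2.

```bash
python3 -m handwheel '[[0,0,0,-0.6,0],[0,0,-1.0,-0.6,0],[0,0,-2.2,-0.6,0],[0,0,-3.17,-0.6,0],[0,0,-3.17,-0.4,0],[0,0,-3.17,-0.2,0],[0,0,-3.17,-0.1,0],[0,0,-3.17,-0.05,0],[0,0,-3.17,-0.02,0],[0,0,-3.17,0,0]]'; python3 -c "
from h import *
show()"
```

```text
time_s: 4.02
position: [465.4, 48.5, 136.9]
tool_rot: [-0.107, 3.137, -0.004]
wrist_force: [-8.6, -5.5, 34.8]
width: -0.002
grasp_force: 17.3
t 4.02 duct xy [-36.3  46.8] tip z 63.9 F [-8.6 -5.5 34.8] xaxis yaw -179.9
```

Cover 2 is solid too. Next is cover 3, stopping slightly higher.

```bash
python3 -m handwheel '[[0,0,0,-0.6,0],[0,0,-1.0,-0.6,0],[0,0,-2.2,-0.6,0],[0,0,-3.17,-0.6,0],[0,0,-3.17,-0.4,0],[0,0,-3.17,-0.25,0],[0,0,-3.17,-0.15,0],[0,0,-3.17,-0.1,0],[0,0,-3.17,-0.06,0],[0,0,-3.17,-0.06,0]]'; python3 -c "
from h import *
show()"
```

```text
time_s: 4.85
position: [470.9, -45.5, 137.0]
tool_rot: [0.109, -3.139, 0.002]
wrist_force: [-4.4, -2.1, 16.3]
width: -0.004
grasp_force: 8.2
t 4.85 duct xy [-37.  -47.4] tip z 64.0 F [-4.4 -2.1 16.3] xaxis yaw -179.85
```

16 N without sinking, so cover 3 is solid as well. On to cover 4.

```bash
python3 -m handwheel '[[0,0,0,-0.6,0],[0,0,-1.0,-0.6,0],[0,0,-2.2,-0.6,0],[0,0,-3.17,-0.6,0],[0,0,-3.17,-0.4,0],[0,0,-3.17,-0.2,0],[0,0,-3.17,-0.1,0],[0,0,-3.17,-0.03,0],[0,0,-3.17,0.0,0],[0,0,-3.17,0.0,0]]'; python3 -c "
from h import *
show()"
```

```text
time_s: 5.68
position: [476.5, -140.2, 135.1]
tool_rot: [0.107, -3.137, -0.002]
wrist_force: [0.8, 0.8, 0.4]
width: 0.005
grasp_force: 0.3
t 5.68 duct xy [ -37.7 -142.3] tip z 62.1 F [0.8 0.8 0.4] xaxis yaw -179.89
```

Cover 4 sinks freely. Push down to about 17 mm.

```bash
python3 -m handwheel '[[0,-0.03,0,0.08,0],[0,-0.05,0,0.16,0],[0,-0.05,0,0.24,0],[0,-0.05,0,0.32,0],[0,-0.05,0,0.4,0],[0,-0.05,0,0.44,0],[0,-0.05,0,0.46,0],[0,-0.05,0,0.46,0]]'
python3 - <<'E'
from h import *
show()
im,d=snapshot('side'); cv2.imwrite('pics/c.png',cv2.resize(im[150:360,200:440,::-1],None,fx=2.5,fy=2.5))
E
```

```text
time_s: 6.35
position: [476.3, -140.4, 120.7]
tool_rot: [0.106, -3.134, -0.002]
wrist_force: [-6.1, -0.6, 1.2]
width: -0.0
grasp_force: 2.4
t 6.35 duct xy [ -37.9 -142.5] tip z 47.7 F [-6.1 -0.6  1.2] xaxis yaw -179.95
```

View pics/c.png

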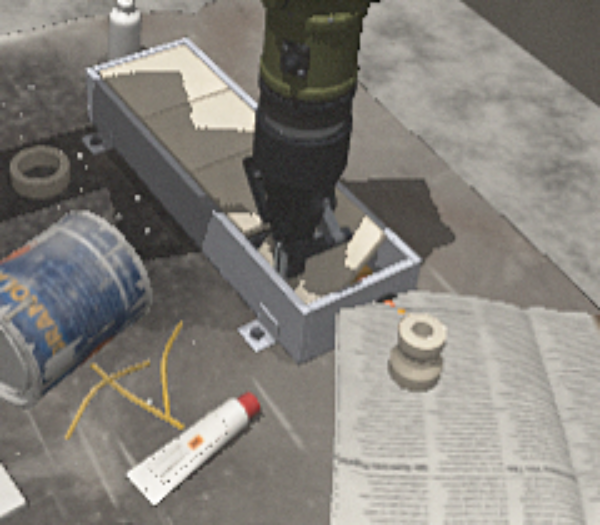

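The cover at the right end has tipped: its back edge is raised at crop (370,240). I'll lift, move behind it, and measure the angle.

```bash
python3 -m handwheel '[[0,0,0,-0.8,0],[0,0,0,-2,0],[0,0,0,-3.3,0],[0,0,0,-3.6,0],[0,-1.3,0,-3.6,0],[0,-2.6,0,-3.6,0],[0,-3.9,0,-3.6,0],[0,-4.2,0,-3.6,0],[0,-4.2,0,-3.6,0]]'
python3 - <<'E'
from h import *
show()
for cam in ['scene','side']:
    P=pose(cam); c=get_calibration(cam); im,d=snapshot(cam)
    v,u=np.nonzero(d>0); K=np.array([[c['fx'],0,c['cx']],[0,c['fy'],c['cy']],[0,0,1]])
    n=cv2.undistortPoints(np.c_[u,v].astype(float)[:,None],K,np.array(c['distortion']))[:,0]
    X=(np.c_[n,np.ones(len(n))]*d[v,u][:,None])@P[:3,:3].T+P[:3,3]
    D=np.array([w2d(x) for x in X[:,:2]])
    g=(abs(D[:,0])<52)&(abs(D[:,1]+142)<40)&(X[:,2]>40)&(X[:,2]<130)
    print(cam)
    for z in range(40,130,6):
        k=g&(abs(X[:,2]-z)<3)
        if k.any(): print(z,k.sum(),np.percentile(D[k,0],[5,50,95]).round(1))
cv2.imwrite('pics/d.png',cv2.resize(im[150:360,200:440,::-1],None,fx=2.5,fy=2.5))
E
```

```text
time_s: 7.15
position: [608.5, -132.1, 229.1]
tool_rot: [-0.108, 3.136, 0.001]
wrist_force: [-0.3, -0.2, -0.6]
width: 0.0
grasp_force: 0.0
t 7.15 duct xy [  94.5 -143. ] tip z 156.1 F [-0.3 -0.2 -0.6] xaxis yaw -179.86
scene
40 55 [-38.3 -34.8 -13.4]
46 80 [-34.  -30.3 -26.5]
52 76 [-29.  -25.5 -21.6]
58 93 [-24.2 -19.9 -16.6]
64 84 [-17.8 -14.4 -10.5]
70 91 [-13.1  -8.9  -5.5]
76 89 [-6.8 -3.3  1.1]
82 83 [-2.2  2.1  5.2]
88 96 [ 3.5  7.6 11.6]
94 83 [ 8.7 12.8 16.4]
100 120 [13.9 18.6 27. ]
106 28 [18.6 20.9 23.4]
side
40 58 [-37.8 -35.   27.8]
46 110 [-35.2 -31.  -25.2]
52 111 [-29.  -25.6 -22.1]
58 101 [-24.4 -20.4 -16.7]
64 120 [-19.  -14.8 -10.9]
70 106 [-13.3  -9.5  -5. ]
76 110 [-8.7 -4.4 -0.1]
82 116 [-3.5  1.2  5.2]
88 117 [ 3.   6.8 10.2]
94 116 [ 8.8 12.3 16.4]
100 117 [13.2 17.7 26.8]
106 72 [18.3 21.8 25.1]
```

View pics/d.png

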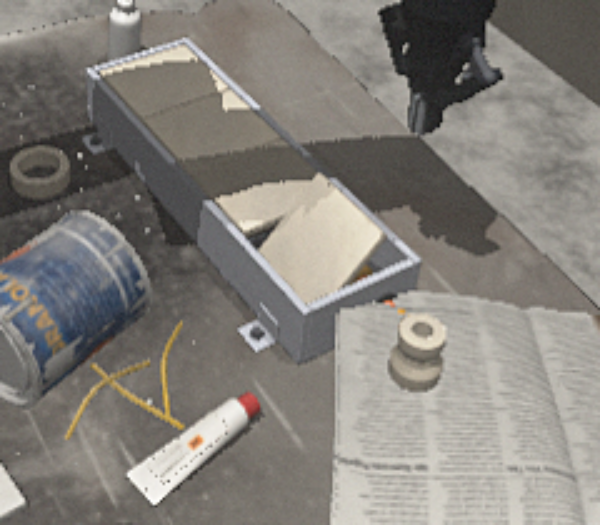

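Tilt is about 0.84 rad, with the back edge near x 23 to 31, z 97 to 107. Now drop behind it and push in an arc.

```bash
python3 -m handwheel '[[0,0,0,1,0],[0,0.5,0,2,0],[0,1.1,0,2.33,0],[0,1.1,0,2.37,0],[0,1.1,0,2.37,0]]'; python3 -c "
from h import *
show()"
```

```text
time_s: 7.67
position: [568.5, -134.9, 157.8]
tool_rot: [0.103, -3.136, -0.002]
wrist_force: [1.0, -0.8, -0.1]
width: -0.002
grasp_force: 0.0
t 7.67 duct xy [  54.4 -143.1] tip z 84.8 F [ 1.  -0.8 -0.1] xaxis yaw -180.03
```

```bash
python3 -m handwheel '[[0,0.2,0,0,0],[0,0.4,0,0,0],[0,0.62,0,-0.14,0],[0,0.85,0,-0.27,0],[0,1.05,0,-0.35,0],[0,1.2,0,-0.4,0],[0,1.4,0,-0.43,0],[0,1.6,0,-0.45,0],[0,1.75,0,-0.45,0],[0,1.75,0,-0.45,0]]'
python3 - <<'E'
from h import *
show()
im,d=snapshot('side'); cv2.imwrite('pics/e.png',cv2.resize(im[150:360,200:440,::-1],None,fx=2.5,fy=2.5))
E
```

```text
time_s: 8.5
position: [517.8, -138.6, 171.9]
tool_rot: [0.104, -3.138, -0.001]
wrist_force: [0.2, -1.3, -0.7]
width: -0.001
grasp_force: 0.0
t 8.50 duct xy [   3.6 -143.5] tip z 98.9 F [ 0.2 -1.3 -0.7] xaxis yaw -180.0
```

View pics/e.png

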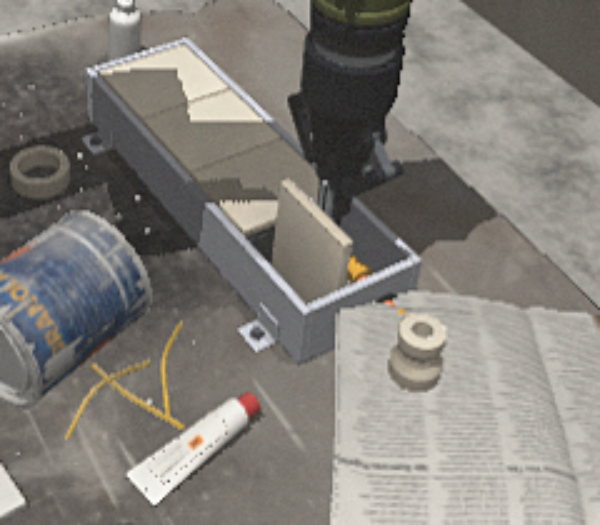

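The cover (crop (310,235)) stands nearly upright. Push about 5 mm further.

```bash
python3 -m handwheel '[[0,0.07,0,0,0],[0,0.14,0,0,0],[0,0.18,0,0,0],[0,0.18,0,0,0]]'
python3 - <<'E'
from h import *
show()
for cam in ['scene','side']:
    P=pose(cam); c=get_calibration(cam); im,d=snapshot(cam)
    v,u=np.nonzero(d>0); K=np.array([[c['fx'],0,c['cx']],[0,c['fy'],c['cy']],[0,0,1]])
    n=cv2.undistortPoints(np.c_[u,v].astype(float)[:,None],K,np.array(c['distortion']))[:,0]
    X=(np.c_[n,np.ones(len(n))]*d[v,u][:,None])@P[:3,:3].T+P[:3,3]
    D=np.array([w2d(x) for x in X[:,:2]])
    g=(abs(D[:,0]+10)<25)&(abs(D[:,1]+142)<40)&(X[:,2]>65)&(X[:,2]<130)
    print(cam)
    for z in range(65,130,6):
        k=g&(abs(X[:,2]-z)<3)
        if k.any(): print(z,k.sum(),np.percentile(D[k,0],[5,50,95]).round(1))
E
```

```text
time_s: 8.88
position: [513.8, -139.1, 172.0]
tool_rot: [0.105, -3.139, -0.0]
wrist_force: [-0.5, -0.3, -0.5]
width: 0.004
grasp_force: 0.0
t 8.88 duct xy [  -0.5 -143.7] tip z 99.0 F [-0.5 -0.3 -0.5] xaxis yaw -179.98
scene
65 12 [-22.5 -21.7 -21. ]
71 26 [-22.8 -21.8 -21.2]
77 24 [-23.  -22.3 -21.5]
83 30 [-23.2 -22.6 -21.4]
89 26 [-23.3 -22.7 -21.8]
95 30 [-23.6 -23.1 -22. ]
101 26 [-24.  -23.2 -21.7]
107 131 [-23.7 -18.9 -10.4]
113 53 [-23.7 -14.9   1.3]
119 16 [-10.8  -7.6   2.2]
125 9 [-11.7  -9.6  -6. ]
side
65 28 [-22.  -20.5 -19.3]
71 39 [-21.9 -20.8 -19.3]
77 49 [-22.3 -21.2 -19.5]
83 44 [-22.4 -21.6 -20.3]
89 41 [-22.8 -21.5 -20.8]
95 51 [-23.2 -21.7 -20.5]
101 51 [-23.1 -22.1 -12. ]
107 66 [-23.4 -21.8  -5.9]
113 152 [-22.8 -17.1   1.4]
119 29 [-10.9  -6.3   5.3]
125 27 [-10.3  -6.    3.3]
```

About 1.61 rad. Push 3 mm more for margin, then withdraw back and up.

```bash
python3 -m handwheel '[[0,0.06,0,0,0],[0,0.11,0,0,0],[0,0.11,0,0,0],[0,-0.5,0,0,0],[0,-1.3,0,0,0],[0,-1.6,0,-1,0],[0,-1.6,0,-2.3,0],[0,-1.6,0,-3.3,0],[0,-1.6,0,-3.3,0],[0,-1.6,0,-3.3,0]]'
python3 - <<'E'
from h import *
show()
for cam in ['scene','side']:
    P=pose(cam); c=get_calibration(cam); im,d=snapshot(cam)
    v,u=np.nonzero(d>0); K=np.array([[c['fx'],0,c['cx']],[0,c['fy'],c['cy']],[0,0,1]])
    n=cv2.undistortPoints(np.c_[u,v].astype(float)[:,None],K,np.array(c['distortion']))[:,0]
    X=(np.c_[n,np.ones(len(n))]*d[v,u][:,None])@P[:3,:3].T+P[:3,3]
    D=np.array([w2d(x) for x in X[:,:2]])
    g=(abs(D[:,0]+20)<12)&(abs(D[:,1]+142)<40)&(X[:,2]>64)&(X[:,2]<103)
    p=np.polyfit(X[g][:,2],D[g,0],1); print(cam,'angle',np.pi/2-np.arctan(p[0]))
    for q in ['bottle','neck','ring']: print(q,[w(P,r['xyz']) for r in landmark_of(q,cam)[:1]])
    cv2.imwrite('pics/f.png',cv2.resize(im[150:360,200:440,::-1],None,fx=2.5,fy=2.5))
E
```

```text
time_s: 9.82
position: [563.3, -136.2, 273.4]
tool_rot: [-0.105, 3.135, -0.002]
wrist_force: [-0.4, 0.6, -0.1]
width: -0.003
grasp_force: 0.0
t 9.82 duct xy [  49.1 -144.1] tip z 200.4 F [-0.4  0.6 -0.1] xaxis yaw -179.97
scene angle 1.6787519984426844
bottle [array([511.8, 283.5,   2.1])]
neck [array([ 499.5, -290.9,   -0.7])]
ring [array([348.7, 127.4,  -3.6])]
side angle 1.672620870709269
bottle [array([507.8, 280.1,   0.6])]
neck []
ring [array([349.3, 128.1,  -1.4])]
```

View pics/f.png

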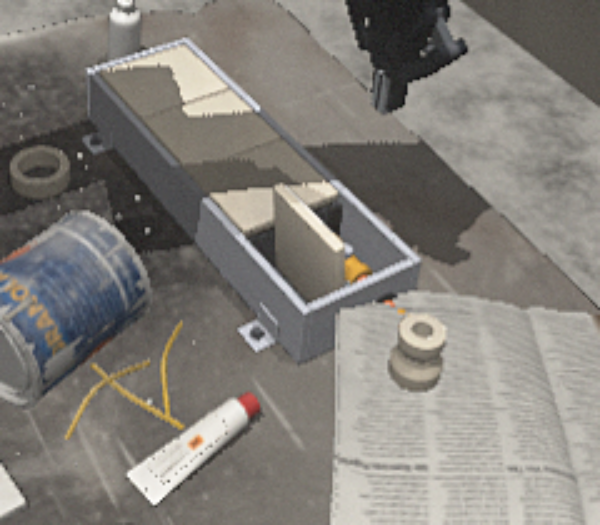

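The cover (crop (310,235)) stands open at about 1.67 rad, with the arm clear. The bottle, neck and ring have not moved.

```bash
python3 -c "
from plant import ctrl
print(ctrl.finish_job())"
```

```text
the job is handed in; nothing more can be done
None
```

The access cover is the one at the right end (place_4); it now stands open at about 1.67 rad, the bottle, neck and ring have not moved, and the job is handed in.

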